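# Open the counterweighted wheel press and load the wheel

## Robot

A 7-joint arm with a two-finger parallel gripper is mounted at the origin on the work surface. World frame = base frame: x ahead of the robot, y to its left, z up, the work surface at z = 0. Lengths are in m, angles in rad, forces in N, time in s.
With the tool pointing down it reaches from about 0.35 to 0.775 m from the base axis. Payload 3.1 kg.
Tool frame: the origin (TCP) lies midway between the tips of the shut fingers; the grasp point (between the pads) lies behind it (manip.tcp_to_grasp is the z of the grasp point in the tool frame, in m); z points along the fingers, y is the line along which they close (so a half turn about z gives the same grasp; the last joint's range is limited). The gripper opens to 85 mm and grips with 20 to 120 N. Pads are 22 mm wide; open, the fingers measure 114 mm over their backs; the gripper's body (76 mm by 85 mm) begins 54 mm behind the grasp point. The pads swing forward as they close: fully open they stand 13 mm farther back than shut.
Start: joints at [-0.042, 0.311, 0.014, 1.512, -0.004, 1.319, -0.027], TCP at [0.55, 0, 0.231] pointing down, gripper open.
Joint ranges: [-2.7, 2.7], [-0.3, 1.91], [-1.27, 1.3], [0.12, 2.57], [-1.44, 4.58], [0.2, 2.03], [-3.05, 3.05]. Speed limits (rad/s): [2.79, 2.79, 3.14, 3.14, 3.14, 3.14, 3.14].

## Interface

Orientations are given as a unit quaternion [w, x, y, z].
In Python, from bench import manip, eyes, job gives the robot as it stands. The module is installed in compiled form; this text tells all that it offers.
- The arm moves only by the tool play_rows, never from a script. Its arguments are lists of equal length, an entry for each row: "hand": the opening, from 0 (shut) to 1 (fully open); "xyz": the shift along the tool's x, y, z in mm, a list of three; "angular": the turn, a rotation vector about the tool's x, y, z in degrees, a list of three. In form: {"hand": [hand, ...], "xyz": [[x, y, z], ...], "angular": [[ax, ay, az], ...]}. A call has exactly 8 rows; each row shifts and turns the commanded pose from where the row before left it, along the tool's axes as they then stand; what a row does not reach is not made up. A row lasts 1/12 s, in which the tool goes at most 41.7 mm and 7.16 degrees, less where a joint would pass 70% of its speed; a pose out of reach is approached as far as the arm can. A call is refused whole if a number of a shift passes 41.7 or a number of a turn 7.16, either way. A call with a gripper value outside its range is refused whole. The fingers move at their own pace and stop on an object; "force" is the grip in N (left out, the last holds). Time passes only in rows, so rows that do not move let the fingers close, or fill a call up. It gives the time, the measured TCP pose, the force, the opening and the grip force at its end, in the units of the state.
- manip.state(): the state, without advancing time (a new reading comes with each control period).
- eyes.grab_frame(name): name is "scene" or "side" or "wrist"; returns a dict with "frame" (420x560x3 uint8, red, green, blue), "intrinsics" (3x3 intrinsics, pixels), "k1" (the pictures are not rectified: a ray, as slopes to the right and down, at radius r is drawn at 1 + k1 r^2 times it, then the intrinsics apply), "rvec" (rotation vector, rad) and "tvec" (3), from world to camera coordinates, as OpenCV has them; the wrist camera has in their place "T_tool_cam" (4x4, takes a point from camera to tool coordinates, whose origin is the TCP and whose axes are the flange's). Camera axes: x right, y down, z forward; pixel columns grow to the right and rows downward; lengths in m; the calibration is good to about 2 mm. A picture is of the moment at which its call begins: read the wrist's pose just before it. There is no depth.
- job.job_done(): hands the job in; it is judged then, once.
The state is a dict: "time": time; "joints": joint angles; "qd": joint speeds; "joint_efforts": joint torques, N m; "eef_pos": TCP position; "eef_rot": TCP orientation; "wrist_force": force on the tool from outside, world axes, zero at the start; "torque": the same for the moment, N m; "gripper_width": finger opening in m; "grasp_force": force on a finger pad.
Only numpy, scipy, OpenCV 4.12 (cv2) and the standard library are available. Lean on these libraries where they do the work, as an engineer would, in place of code of your own. Each camera call takes 0.05 s, during which the arm holds its last target. There are 200 camera calls.

## Task

Swing the press's counterweighted arm up and over its balance point by its hand roller, and lay it gently on the rubber buffer behind the hinge so that it rests open by itself: it must not drop or slam onto the buffer, nor be pressed hard into it. Then, with the arm resting open, seat the blue wheel fully down over the press's spindle, flat on the base plate. Leave the other things on the bench where they are.

Things in the scene. Friction and masses are not known exactly. Their poses are not given: they have to be found in the camera images.
- press: Grey bench press for skate wheels, fixed to the worktop. Its base plate is 320 x 120 x 14 mm; origin at the centre of the plate's underside. Its x axis runs along the plate: -x is the end with the hand roller when the arm is closed, +x the end with the buffer. The hinge axis is parallel to its y. Two hinge cheeks 34 mm long (x) and 112 mm high stand at x = +50 mm, y = -24 to +24 mm.
- press_arm (a joint): Angle of the aluminium arm, rad. 0 = closed: level, 100 mm above the worktop, pointing to the press's -x over the spindle; grows as it lifts and swings over to +x (pi/2 = upright). Below its balance point (somewhere in 0.6 to 0.9) it falls shut, past it falls open, pulling up to 6 N at the roller; the hinge has hardly any friction. It rests on the buffer somewhere from 1.6 to 2.25 rad.
- hinge_mid (a point): Centre of the hinge axis, between the cheeks, 100 mm above the worktop; its axes are those of the press.
- grip (a point): Centre of the wooden hand roller, a cylinder 22 mm in diameter, 60 mm long, axis parallel to the hinge. It turns freely on a pin at the arm's tip, so a gripper pinching it (25 N or more) can keep its own direction while the arm swings. It moves on a circle of 190 mm radius about the hinge axis, 52 mm to -y of the arm's middle (the arm is 22 mm wide).
- counterweight: Dark steel cylinder, 60 mm in diameter and 46 mm long, about 1 kg, clamped to a rod of the arm; origin at its centre, 79 to 91 mm from the hinge axis. It stands above the hinge when the arm is closed and comes down on the buffer when it is open.
- buffer_post: Steel socket (44 mm across, 8 mm high) of the buffer on the plate's middle line (press x = +133 mm), origin under its centre. Its screw of unmeasured height carries a sprung rubber head (8 N/mm), top 24 to 66 mm above the plate. Where the arm meets it must be felt: the pull at the roller fades and turns into a push back. The resting arm loads it with up to 20 N; it must never carry over 35 N.
- spindle_tip (a point): Centre of the tip of the upright steel spindle on the base plate: 18 mm in diameter, 40 mm high above the plate (54 mm above the worktop), the top 7 mm tapered to 10 mm. On the plate's middle line, 120 mm from the hinge axis to the press's -x. The arm's steel foot covers it while the arm is closed.
- wheel_center (a point): Centre (half-way up) of the loose blue skate wheel, lying flat on the worktop: 54 mm in diameter, 32 mm high, about 90 g, with a 22 mm bore right through. Its z axis is the bore.
- wheel: The same wheel; origin at the centre of its underside.
- saucer: White ceramic saucer of bearings, 128 mm across, 25 mm high; not to be disturbed.
- t_tool: Steel T-shaped tool, 125 x 100 mm, 16 mm high, lying; not to be disturbed.
- riser_a: Slotted aluminium riser plate, 86 x 54 x 12 mm, on the robot's side; not to be disturbed.
- riser_b: The same kind of riser, on the far side; not to be disturbed.
- bearing_tool: Grey bearing tool with a steel press button on top, 60 mm across, 77 mm high; not to be disturbed.
Not all that is in view belongs to the job. What is shaped like the wheel but green, pink or turquoise is not meant.

How it is judged:
On the way, in this order (a step that is already met when the one before it is completed fails the run):
1. the arm rests open on its buffer by itself, let go (value of joint press_arm above 1.5 rad and velocity of joint press_arm between -0.1 and 0.1 rad/s and contact force between the fingers and press below 0.1 N), for 0.3 s.
2. the wheel is seated on the spindle (z of wheel in the frame of press below 0.018 m and horizontal distance between wheel_center and spindle_tip below 0.004 m and angle between wheel's own z axis and vertical below 0.1 rad), for 0.2 s.
At the end, for the whole second after the job is handed in: The arm rests open on the buffer (beyond 1.5 rad, at rest, untouched); the wheel is on the spindle (centred within 4 mm), flat (within 0.1 rad), its underside no more than 4 mm above the base plate's top, released and at rest (all of step 2 and value of joint press_arm above 1.5 rad and velocity of joint press_arm between -0.1 and 0.1 rad/s and linear speed of wheel below 0.02 m/s).
It fails at once if the arm dropped or slammed onto the buffer or was pressed hard into it (over 35 N) (contact force between counterweight and buffer_post above 35 N).
It fails at once if the arm was let fall open (past 1.5 rad and faster than 1.8 rad/s) (value of joint press_arm above 1.5 rad and velocity of joint press_arm above 1.8 rad/s).
It fails at once if the saucer, T-tool, a riser or the bearing tool was moved by more than 30 mm (distance of any of saucer, t_tool, riser_a, riser_b, bearing_tool from where it was at the start of the episode above 0.03 m).
It also fails if it takes over 72 s, if anything falls off the work surface, if the arm or the gripper's body presses on something with over 40 N, if the wrist force passes 120 N, or if a joint passes its speed limit or range.

## Working session

There is one attempt and no reset: what is moved stays moved. The work goes in short steps, Python scripts to look and compute and a tool call to move; the robot and the scene stay as the last step left them, time stands still between calls to the robot, and variables do not carry over. Pictures are saved under pics/ and viewed, at most 10 in all, crops included, and the job is handed in when it is done.

Besides the shell and the picture viewer there is one more tool, called after "Call:" as a command line: name --argument value ..., lists and objects as JSON in quotes. play_rows: Moves the arm, as the interface text tells. Its arguments: {"type":"object","properties":{"hand":{"type":"array","items":{"type":"number"}},"xyz":{"type":"array","items":{"type":"array","items":{"type":"number"}}},"angular":{"type":"array","items":{"type":"array","items":{"type":"number"}}},"force":{"type":"number"}},"required":["hand","xyz","angular"]}

```bash
mkdir -p pics
cat > h.py <<'E'
import numpy as np, cv2
from scipy.spatial.transform import Rotation as R
from bench import manip, eyes, job
def cam(n):
    s=manip.state(); f=eyes.grab_frame(n); K=np.array(f["intrinsics"]); k1=f["k1"]
    if n=="wrist":
        q=s["eef_rot"]; T=np.eye(4); T[:3,:3]=R.from_quat([q[1],q[2],q[3],q[0]]).as_matrix(); T[:3,3]=s["eef_pos"]
        W=T@np.array(f["T_tool_cam"])
    else:
        Rm=cv2.Rodrigues(np.array(f["rvec"],float))[0]; W=np.eye(4); W[:3,:3]=Rm.T; W[:3,3]=-Rm.T@np.array(f["tvec"]).ravel()
    return np.array(f["frame"]),K,k1,W
def ray(c,uv):
    _,K,k1,W=c
    p=cv2.undistortPoints(np.array([[uv]],float),K,np.array([k1,0,0,0.]))[0,0]
    d=W[:3,:3]@np.array([p[0],p[1],1]); return W[:3,3],d
def onz(c,uv,z):
    o,d=ray(c,uv); return o+d*(z-o[2])/d[2]
def proj(c,P):
    _,K,k1,W=c; V=np.linalg.inv(W); p=V[:3,:3]@np.array(P)+V[:3,3]; x=p[:2]/p[2]; x=x*(1+k1*(x@x)); return K[:2,:2]@x+K[:2,2]
def tri(c1,u1,c2,u2):
    o1,d1=ray(c1,u1);o2,d2=ray(c2,u2)
    d1/=np.linalg.norm(d1);d2/=np.linalg.norm(d2)
    t=np.linalg.lstsq(np.c_[d1,-d2],o2-o1,rcond=None)[0]; a=o1+t[0]*d1;b=o2+t[1]*d2
    return (a+b)/2,np.linalg.norm(a-b)
def save(c,name): cv2.imwrite("pics/"+name,cv2.cvtColor(c[0],cv2.COLOR_RGB2BGR))
E
python3 - <<'E'
from h import *
print(manip.state(), manip.tcp_to_grasp)
for n in("scene","side","wrist"):
    c=cam(n); save(c,n+"0.png"); print(n,c[3].round(3).tolist(),c[1].round(1).tolist(),c[2])
E
```

```text
{'time': 0.0, 'joints': array([-0.04167331,  0.31176621,  0.01398509,  1.51306554, -0.00438698,
        1.31920282, -0.02717204]), 'qd': array([-8.31103580e-04, -6.26136677e-04, -8.38538997e-05, -5.51954548e-05,
        2.95150754e-04,  9.08299535e-04,  9.84791868e-04]), 'joint_efforts': array([-8.45983850e-04, -3.79911804e+01,  1.45537080e-01, -2.30588043e+01,
        1.22032766e-02,  1.37352623e-02,  4.05736500e-06]), 'eef_pos': array([ 5.49264125e-01, -4.05030907e-06,  2.30195400e-01]), 'eef_rot': array([-0.00081312,  0.70707521,  0.70713732, -0.00089022]), 'wrist_force': array([ 0.06863802,  0.05795523, -0.33619049]), 'torque': array([-0.00853939, -0.02915575, -0.05669424]), 'grasp_force': 0.0, 'gripper_width': 0.08518671527612519} -0.0187
scene [[-0.86, 0.392, -0.328, 0.86], [0.511, 0.658, -0.554, 0.432], [-0.001, -0.643, -0.766, 0.873], [0.0, 0.0, 0.0, 1.0]] [[416.4, 0.0, 274.2], [0.0, 416.4, 207.8], [0.0, 0.0, 1.0]] 0.028700061192903567
side [[0.919, -0.249, 0.305, 0.126], [-0.393, -0.612, 0.686, -1.019], [0.016, -0.751, -0.66, 0.998], [0.0, 0.0, 0.0, 1.0]] [[496.6, 0.0, 278.9], [0.0, 496.6, 215.8], [0.0, 0.0, 1.0]] 0.0014540723742068567
wrist [[1.0, 0.0, -0.001, 0.549], [-0.0, -0.961, -0.275, 0.07], [-0.001, 0.275, -0.961, 0.373], [0.0, 0.0, 0.0, 1.0]] [[349.8, 0.0, 293.2], [0.0, 349.8, 209.1], [0.0, 0.0, 1.0]] -0.0029036656236695224
```

View pics/scene0.png

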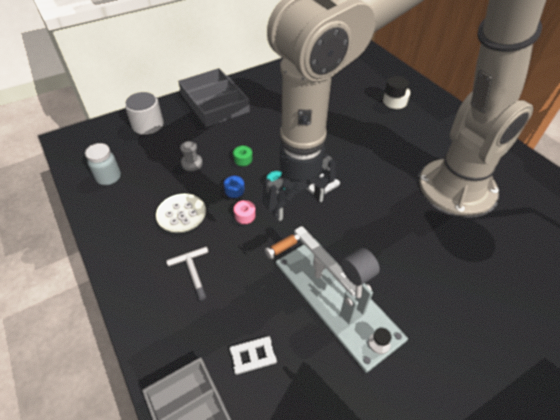

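View pics/side0.png

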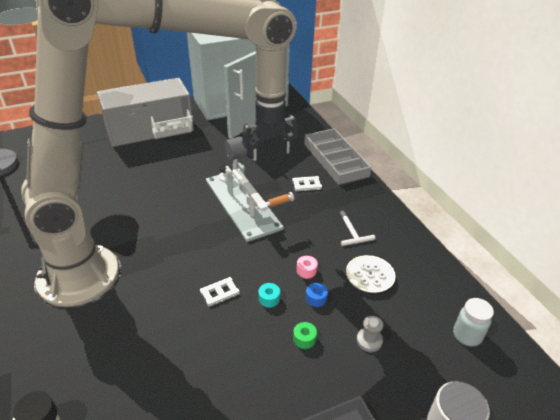

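Scene view: the blue wheel is at (234,187). Look-alikes are green (243,156), pink (245,212) and turquoise (275,178). The roller is orange at (287,244), the counterweight is at (362,266) and the buffer at (382,340). In the side view blue is at (317,294) and the roller at (281,199).

```bash
cat > m.py <<'E'
from h import *
cs={n:cam(n) for n in("scene","side")}
def comps(c,lo,hi,mn=40):
    m=cv2.inRange(cv2.cvtColor(c[0],cv2.COLOR_RGB2HSV),lo,hi)
    k,l,s,ce=cv2.connectedComponentsWithStats(m)
    return m,l,[(i,s[i].tolist(),ce[i]) for i in range(1,k) if s[i][4]>mn]
for n,c in cs.items():
    for nm,lo,hi in(("blue",(108,120,60),(125,255,255)),("roller",(5,120,80),(18,255,255))):
        print(n,nm,[(s,ce.round(1).tolist()) for i,s,ce in comps(c,lo,hi)[2]][:8])
c=cs["scene"];crop=cv2.resize(c[0][215:380,225:425],None,fx=3,fy=3,interpolation=cv2.INTER_CUBIC)
cv2.imwrite("pics/c1.png",cv2.cvtColor(crop,cv2.COLOR_RGB2BGR))
c=cs["side"];crop=cv2.resize(c[0][130:320,190:390],None,fx=3,fy=3,interpolation=cv2.INTER_CUBIC)
cv2.imwrite("pics/c2.png",cv2.cvtColor(crop,cv2.COLOR_RGB2BGR))
E
python3 m.py
```

```text
scene blue [([223, 175, 22, 23, 397], [233.7, 186.1])]
scene roller [([374, 0, 114, 101, 6844], [438.3, 40.9]), ([519, 0, 41, 149, 3542], [543.7, 75.9]), ([271, 235, 26, 20, 249], [283.6, 244.3])]
side blue [([306, 282, 23, 25, 378], [316.7, 294.4])]
side roller [([316, 0, 24, 12, 239], [327.2, 5.0]), ([322, 13, 18, 12, 165], [330.4, 18.9]), ([0, 23, 37, 14, 337], [16.6, 29.4]), ([84, 25, 60, 89, 1710], [109.2, 66.3]), ([315, 27, 22, 14, 221], [325.5, 33.4]), ([13, 37, 23, 16, 302], [24.9, 44.4]), ([0, 40, 13, 16, 144], [4.7, 47.8]), ([320, 41, 17, 12, 157], [328.3, 46.7])]
```

View pics/c1.png

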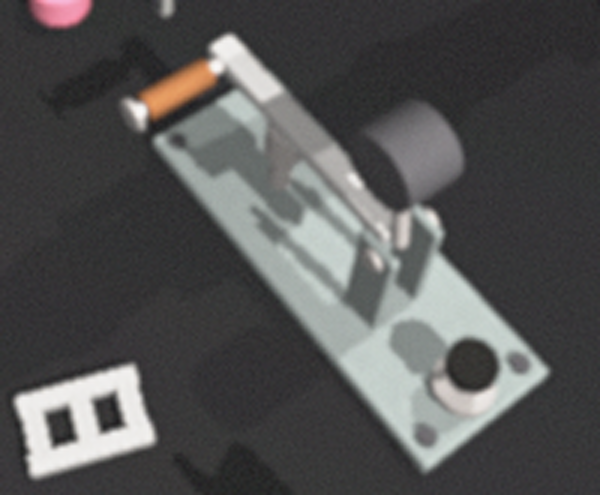

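View pics/c2.png

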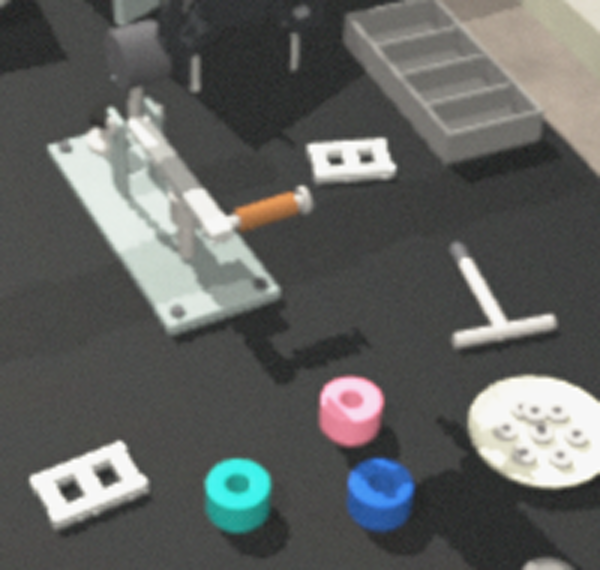

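The crops show the plate corners: scene (367,372), (408,339), (277,262) and side (283,227), (247,239), (206,179). The roller sits on the −y side. The blue wheel at crop (380,493) has an open bore.

```bash
cat > m2.py <<'E'
from h import *
cs={n:cam(n) for n in("scene","side")}
S=lambda x,y:(225+x/3,215+y/3); D=lambda x,y:(190+x/3,130+y/3)
A=[onz(cs["scene"],S(*p),.014) for p in((426,467),(549,371),(154,139))]
B=[onz(cs["side"],D(*p),.014) for p in((280,290),(171,328),(48,148))]
print("scene +x-y,+x+y,-x-y\n",np.round(A,4));print("side -x-y,-x+y,+x+y\n",np.round(B,4))
for a,b in((0,1),(0,2)): print(np.linalg.norm(A[a]-A[b]),end=' ')
for a,b in((0,1),(1,2)): print(np.linalg.norm(B[a]-B[b]),end=' ')
print()
# press pose
def pose(p,l): # fit 2D rigid
    p=np.array(p)[:,:2];l=np.array(l);pc,lc=p.mean(0),l.mean(0)
    H=((p-pc).T@(l-lc));th=np.arctan2(H[1,0]-H[0,1],H[0,0]+H[1,1]);r=np.array([[np.cos(th),-np.sin(th)],[np.sin(th),np.cos(th)]])
    t=pc-r@lc; return th,t,np.linalg.norm(p-(l@r.T+t),axis=1)
x,y=.16,.06
la=[(x,-y),(x,y),(-x,-y)];lb=[(-x,-y),(-x,y),(x,y)]
for P,L in((A,la),(B,lb),(A+B,la+lb)): print(pose(P,L))
th,t,_=pose(A+B,la+lb)
W=lambda px,py,z:np.r_[t+np.array([[np.cos(th),-np.sin(th)],[np.sin(th),np.cos(th)]])@[px,py],z]
def hs(n,lo,hi,near):
    m=cv2.inRange(cv2.cvtColor(cs[n][0],cv2.COLOR_RGB2HSV),lo,hi);k,l,s,ce=cv2.connectedComponentsWithStats(m)
    i=min((j for j in range(1,k) if s[j][4]>60),key=lambda j:np.hypot(*(ce[j]-near)));return ce[i]
g=[hs("scene",(5,120,80),(18,255,255),(284,244)),hs("side",(3,100,60),(20,255,255),(280,200))]
print("roller",g,tri(cs["scene"],g[0],cs["side"],g[1]),"pred",W(.05-.19,-.052,.1))
b=[hs("scene",(105,100,40),(128,255,255),(234,186)),hs("side",(105,100,40),(128,255,255),(316,294))]
print("wheel",b,tri(cs["scene"],b[0],cs["side"],b[1]),[onz(cs[n],q,.018) for n,q in zip(("scene","side"),b)])
print("spindle",W(-.07,0,.054),"hinge",W(.05,0,.1))
E
python3 m2.py
```

```text
scene +x-y,+x+y,-x-y
 [[ 0.5509  0.2764  0.014 ]
 [ 0.4339  0.2682  0.014 ]
 [ 0.5749 -0.0398  0.014 ]]
side -x-y,-x+y,+x+y
 [[ 0.5734 -0.0454  0.014 ]
 [ 0.4564 -0.0551  0.014 ]
 [ 0.4308  0.2589  0.014 ]]
0.11730643561251872 0.31708359075980524 0.11734509644278543 0.31510788876201 
(np.float64(1.643643641796493), array([0.50384966, 0.11360345]), array([0.00163819, 0.00164506, 0.00183641]))
(np.float64(1.651372782407023), array([0.50248703, 0.10759034]), array([0.002497  , 0.00180891, 0.00344286]))
(np.float64(1.6478545508079705), array([0.50337977, 0.11053563]), array([0.00168014, 0.00383093, 0.0045949 , 0.00237782, 0.00161049,
       0.00652252]))
roller [array([283.69411765, 244.31372549]), array([278.62111801, 199.77639752])] (array([ 0.56644523, -0.02252726,  0.10071434]), np.float64(0.00037502172254348225)) pred [ 0.56600294 -0.02504586  0.1       ]
wheel [array([233.78229665, 186.00956938]), array([316.35220126, 294.29769392])] (array([ 0.54952059, -0.3128211 ,  0.01670128]), np.float64(0.002246505332792711)) [array([ 0.55096797, -0.31225229,  0.018     ]), array([ 0.54792737, -0.31330798,  0.018     ])]
spindle [0.50876851 0.04074335 0.054     ] hinge [0.49953067 0.16038725 0.1       ]
```

Everything matches: the plate measures 117×316 mm, the roller is at z = 0.1007, and the predicted and triangulated points agree within 3 mm. Next I turn the tool so the fingers close across the roller.

Call:
play_rows --hand '[1,1,1,1,1,1,1,1]' --xyz '[[0,0,0],[0,0,0],[0,0,0],[0,0,0],[0,0,0],[0,0,0],[0,0,0],[0,0,0]]' --angular '[[0,0,7.1],[0,0,7.1],[0,0,7.1],[0,0,7.1],[0,0,7.1],[0,0,7.1],[0,0,7.1],[0,0,7.1]]' --force 60

```text
time: 1.02
eef_pos: [0.55, 0.0001, 0.2313]
eef_rot: [-0.0, 0.959, 0.283, -0.0]
wrist_force: [-0.0, 0.2, -0.5]
gripper_width: 0.0854
grasp_force: 0.0
```

Call:
play_rows --hand '[1,1,1,1,1,1,1,1]' --xyz '[[0,0,0],[0,0,0],[0,0,0],[0,0,0],[0,0,0],[0,0,0],[0,0,0],[0,0,0]]' --angular '[[0,0,7.1],[0,0,7.1],[0,0,7.1],[0,0,7.1],[0,0,0.4],[0,0,0],[0,0,0],[0,0,0]]'

```text
time: 1.68
eef_pos: [0.55, 0.0001, 0.2313]
eef_rot: [-0.0, 0.999, 0.039, 0.0]
wrist_force: [0.3, -0.1, 0.0]
gripper_width: 0.0855
grasp_force: 0.0
```

```bash
cat >> h.py <<'E'
def toolmove(target):
    s=manip.state();q=s["eef_rot"];r=R.from_quat([q[1],q[2],q[3],q[0]]).as_matrix()
    return (r.T@(np.array(target)-s["eef_pos"])*1000).round(1)
E
python3 - <<'E'
from h import *
s=manip.state();print(s["eef_pos"],s["eef_rot"],s["joints"].round(2),s["time"],s["wrist_force"])
print(toolmove([.5665,-.0235,.13]),toolmove([.5665,-.0235,.081]))
save(cam("wrist"),"w1.png")
E
```

```text
[5.50006313e-01 1.03526862e-04 2.31318343e-01] [-3.69018040e-05  9.99224571e-01  3.93732899e-02  1.22030647e-05] [-0.22  0.31  0.25  1.52 -0.08  1.32 -1.46] 1.6833 [ 0.29072952 -0.06617802  0.00987338]
[ 14.6  24.8 101.3] [ 14.6  24.8 150.3]
```

View pics/w1.png

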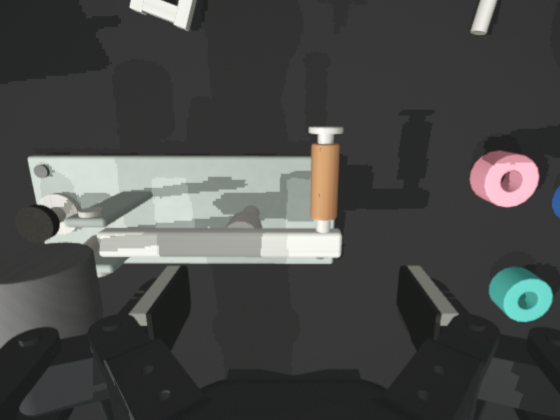

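The wrist view shows the roller upright in the picture (x≈325, rows 143–218), aligned with tool x. I check its centre, then descend.

Run:
```python
from h import *
c=cam("wrist");m=cv2.inRange(cv2.cvtColor(c[0],cv2.COLOR_RGB2HSV),(5,110,50),(20,255,255))
k,l,s,ce=cv2.connectedComponentsWithStats(m);i=1+s[1:,4].argmax();print(s[i],ce[i],onz(c,ce[i],.105))
for p in((325,218),(325,143)): print(onz(c,p,.107))
```

```text
[ 311  143   29   77 2008] [324.30179283 180.47609562] [ 0.56747941 -0.02270784  0.105     ]
[ 0.53752842 -0.02616981  0.107     ]
[ 0.59648533 -0.02009015  0.107     ]
```

Call:
play_rows --hand '[1,1,1,1,1,1,1,1]' --xyz '[[3,5,15],[3,5,15],[3,5,15],[3,5,15],[2,4,15],[0,0,15],[0,0,10],[0,0,0]]' --angular '[[0,0,0],[0,0,0],[0,0,0],[0,0,0],[0,0,0],[0,0,0],[0,0,0],[0,0,0]]'

```text
time: 2.45
eef_pos: [0.5639, -0.0226, 0.1288]
eef_rot: [-0.0, 0.999, 0.039, -0.003]
wrist_force: [-0.7, 0.7, 0.0]
gripper_width: 0.0853
grasp_force: 0.0
```

Call:
play_rows --hand '[1,1,1,1,1,0.5,0,0]' --xyz '[[1,0,12],[1,0,12],[1,0,12],[0,0,12],[0,0,0],[0,0,0],[0,0,0],[0,0,0]]' --angular '[[0,0,0],[0,0,0],[0,0,0],[0,0,0],[0,0,0],[0,0,0],[0,0,0],[0,0,0]]'

```text
time: 3.12
eef_pos: [0.5696, -0.0226, 0.0842]
eef_rot: [0.0, 0.999, 0.038, 0.001]
wrist_force: [-0.3, -0.4, -0.0]
gripper_width: 0.0515
grasp_force: 0.0
```

Call:
play_rows --hand '[0,0,0,0,0,0,0,0]' --xyz '[[0,0,0],[0,0,0],[0,0,0],[0,0,0],[0,0,0],[0,0,0],[0,0,0],[0,0,0]]' --angular '[[0,0,0],[0,0,0],[0,0,0],[0,0,0],[0,0,0],[0,0,0],[0,0,0],[0,0,0]]'

```text
time: 3.78
eef_pos: [0.5693, -0.0231, 0.0841]
eef_rot: [0.0, 0.999, 0.038, 0.001]
wrist_force: [0.2, -0.8, 6.4]
gripper_width: 0.0203
grasp_force: 58.8
```

Run:
```python
from h import *
s=manip.state();print({k:np.round(s[k],4) for k in("time","eef_pos","eef_rot","wrist_force","gripper_width","grasp_force")})
# arc plan in press frame: tool x = roller axis outward, tool y = -press x, z down
th0=0;r=190
for d in(.1,):
  a=np.arange(0,2.31,d); p=np.c_[r*np.cos(a)*1,-r*np.sin(a)] # y_tool=-px=+r cos, z_tool=-height
  print(np.c_[a[1:],np.diff(p,axis=0)].round(1).tolist())
```

```text
{'time': np.float64(3.7833), 'eef_pos': array([ 0.5693, -0.0231,  0.0841]), 'eef_rot': array([3.000e-04, 9.993e-01, 3.830e-02, 7.000e-04]), 'wrist_force': array([ 0.2364, -0.8236,  6.4333]), 'gripper_width': np.float64(0.0203), 'grasp_force': np.float64(58.816)}
[[0.1, -0.9, -19.0], [0.2, -2.8, -18.8], [0.3, -4.7, -18.4], [0.4, -6.5, -17.8], [0.5, -8.3, -17.1], [0.6, -9.9, -16.2], [0.7, -11.5, -15.1], [0.8, -12.9, -13.9], [0.9, -14.3, -12.5], [1.0, -15.4, -11.0], [1.1, -16.5, -9.4], [1.2, -17.3, -7.8], [1.3, -18.0, -6.0], [1.4, -18.5, -4.2], [1.5, -18.9, -2.3], [1.6, -19.0, -0.4], [1.7, -18.9, 1.5], [1.8, -18.7, 3.4], [1.9, -18.3, 5.2], [2.0, -17.6, 7.0], [2.1, -16.9, 8.8], [2.2, -15.9, 10.4], [2.3, -14.8, 11.9]]
```

Call:
play_rows --hand '[0,0,0,0,0,0,0,0]' --xyz '[[0,-0.2,-9.5],[0,-0.7,-9.5],[0,-1.2,-9.4],[0,-1.6,-9.4],[0,-2.1,-9.3],[0,-2.6,-9.1],[0,-3.0,-9.0],[0,-3.5,-8.8]]' --angular '[[0,0,0],[0,0,0],[0,0,0],[0,0,0],[0,0,0],[0,0,0],[0,0,0],[0,0,0]]'

```text
time: 4.45
eef_pos: [0.5681, -0.0079, 0.1587]
eef_rot: [0.0, 0.999, 0.038, 0.001]
wrist_force: [2.6, -1.8, -0.9]
gripper_width: 0.0201
grasp_force: 59.4
```

```bash
cat > t.py <<'E'
from h import *
s=manip.state();th=1.648
ph=np.array([np.cos(th),np.sin(th),0]);py=np.array([-np.sin(th),np.cos(th),0])
H=np.array([.4995,.1604,.1])
p=s["eef_pos"]+np.array([0,0,.0159]); d=p-H; px,pz=d@ph,d[2]; a=np.arctan2(pz,-px)
f=s["wrist_force"]
print("t",s["time"],"a",a.round(3),"r",np.hypot(px,pz).round(4),"y",(d@py).round(4),"pxz",px.round(4),pz.round(4),"Ftan",(f@ph*np.sin(a)+f[2]*np.cos(a)).round(2),"Frad",(-f@ph*np.cos(a)+f[2]*np.sin(a)).round(2),"Fy",(f@py).round(2),"w",s["gripper_width"].round(4),"g",s["grasp_force"].round(1),"q",s["eef_rot"].round(3))
import sys
if len(sys.argv)>1:
  st,n=float(sys.argv[1]),8; A=a+st*np.arange(n+1); print(np.diff(np.c_[190*np.cos(A),-190*np.sin(A)],axis=0).round(1).tolist())
E
python3 t.py .06
```

```text
Traceback (most recent call last):
  File "t.py", line 7, in <module>
    print("t",s["time"],"a",a.round(3),"r",np.hypot(px,pz).round(4),"y",(d@py).round(4),"pxz",px.round(4),pz.round(4),"Ftan",(f@ph*np.sin(a)+f[2]*np.cos(a)).round(2),"Frad",(-f@ph*np.cos(a)+f[2]*np.sin(a)).round(2),"Fy",(f@py).round(2),"w",s["gripper_width"].round(4),"g",s["grasp_force"].round(1),"q",s["eef_rot"].round(3))
                                                                                                                                                                                                                                                ^^^^^^^^^^^^^^^^^^^^^^^^
AttributeError: 'float' object has no attribute 'round'
```

```bash
sed -i 's/s\["gripper_width"\].round(4)/round(s["gripper_width"],4)/;s/s\["grasp_force"\].round(1)/round(s["grasp_force"],1)/' t.py; python3 t.py .06
```

```text
t 4.45 a 0.407 r 0.1885 y -0.0554 pxz -0.173 0.0746 Ftan -1.65 Frad 1.44 Fy -2.48 w 0.0201 g 59.4 q [0.    0.999 0.038 0.001]
[[-4.8, -10.3], [-5.4, -10.0], [-6.0, -9.7], [-6.6, -9.3], [-7.1, -8.9], [-7.7, -8.4], [-8.2, -8.0], [-8.6, -7.5]]
```

Call:
play_rows --hand '[0,0,0,0,0,0,0,0]' --xyz '[[0,-4.8,-10.3],[0,-5.4,-10.0],[0,-6.0,-9.7],[0,-6.6,-9.3],[0,-7.1,-8.9],[0,-7.7,-8.4],[0,-8.2,-8.0],[0,-8.6,-7.5]]' --angular '[[0,0,0],[0,0,0],[0,0,0],[0,0,0],[0,0,0],[0,0,0],[0,0,0],[0,0,0]]'

```text
time: 5.12
eef_pos: [0.5639, 0.0468, 0.2314]
eef_rot: [0.0, 0.999, 0.038, 0.001]
wrist_force: [4.1, -3.6, 5.3]
gripper_width: 0.0203
grasp_force: 60.1
```

```bash
python3 t.py .06
```

```text
t 5.1167 a 0.894 r 0.1889 y -0.0555 pxz -0.1183 0.1473 Ftan 0.29 Frad 6.59 Fy -3.84 w 0.0203 g 60.1 q [0.    0.999 0.038 0.001]
[[-9.1, -6.9], [-9.5, -6.3], [-9.9, -5.7], [-10.2, -5.1], [-10.5, -4.5], [-10.7, -3.9], [-10.9, -3.2], [-11.1, -2.6]]
```

Call:
play_rows --hand '[0,0,0,0,0,0,0,0]' --xyz '[[0.5,-8.8,-7.3],[0.5,-9.3,-6.7],[0.5,-9.9,-5.7],[0,-10.2,-5.1],[0,-10.5,-4.5],[0,-10.7,-3.9],[0,-10.9,-3.2],[0,-11.1,-2.6]]' --angular '[[0,0,0],[0,0,0],[0,0,0],[0,0,0],[0,0,0],[0,0,0],[0,0,0],[0,0,0]]'

```text
time: 5.78
eef_pos: [0.5575, 0.132, 0.2709]
eef_rot: [-0.003, 0.999, 0.04, 0.0]
wrist_force: [1.2, 2.0, 7.5]
gripper_width: 0.0203
grasp_force: 60.6
```

```bash
python3 t.py .02
```

```text
t 5.7833 a 1.397 r 0.1897 y -0.0556 pxz -0.0328 0.1868 Ftan 3.21 Frad 7.1 Fy -1.4 w 0.0203 g 60.6 q [-0.003  0.999  0.04   0.   ]
[[-3.7, -0.6], [-3.8, -0.5], [-3.8, -0.5], [-3.8, -0.4], [-3.8, -0.3], [-3.8, -0.2], [-3.8, -0.2], [-3.8, -0.1]]
```

Call:
play_rows --hand '[0,0,0,0,0,0,0,0]' --xyz '[[0.3,-3.7,-1.1],[0,-3.8,-1.0],[0,-3.8,-0.5],[0,-3.8,-0.4],[0,-3.8,-0.3],[0,-3.8,-0.2],[0,0,0],[0,0,0]]' --angular '[[0,0,0],[0,0,0],[0,0,0],[0,0,0],[0,0,0],[0,0,0],[0,0,0],[0,0,0]]'

```text
time: 6.45
eef_pos: [0.5556, 0.1571, 0.2738]
eef_rot: [-0.004, 0.999, 0.041, -0.0]
wrist_force: [1.0, 3.4, 8.3]
gripper_width: 0.0204
grasp_force: 60.6
```

```bash
python3 t.py .01
```

```text
t 6.45 a 1.531 r 0.1899 y -0.0557 pxz -0.0076 0.1897 Ftan 3.62 Frad 8.11 Fy -1.26 w 0.0204 g 60.6 q [-0.004  0.999  0.041 -0.   ]
[[-1.9, -0.1], [-1.9, -0.0], [-1.9, -0.0], [-1.9, -0.0], [-1.9, 0.0], [-1.9, 0.0], [-1.9, 0.0], [-1.9, 0.1]]
```

Run:
```python
from h import *
c=cam("scene"); th=1.648;t=np.array([.5034,.1105])
P=lambda x,y,z:np.r_[t+[np.cos(th)*x-np.sin(th)*y,np.sin(th)*x+np.cos(th)*y],z]
for z in(.038,.05,.06,.07,.08): print(z,proj(c,P(.133,0,z)).round(1))
# contact angle estimate: arm angle a, cw centre at hinge + L*(sin a, cos a); bottom = z - 30
for L in(.079,.085,.091):
  print(L,[(h,[round(a,2) for a in np.arange(1.5,2.4,.01) if .1+L*np.cos(a)-.03<=h][:1]) for h in(.04,.05,.06,.07)])
cr=c[0][180:380,250:430];cv2.imwrite("pics/s2.png",cv2.cvtColor(cv2.resize(cr,None,fx=3,fy=3,interpolation=cv2.INTER_CUBIC),cv2.COLOR_RGB2BGR))
```

```text
0.038 [380.7 337.9]
0.05 [381.8 335.5]
0.06 [382.8 333.5]
0.07 [383.7 331.4]
0.08 [384.7 329.3]
0.079 [(0.04, [np.float64(1.97)]), (0.05, [np.float64(1.83)]), (0.06, [np.float64(1.7)]), (0.07, [np.float64(1.58)])]
0.085 [(0.04, [np.float64(1.94)]), (0.05, [np.float64(1.81)]), (0.06, [np.float64(1.69)]), (0.07, [np.float64(1.58)])]
0.091 [(0.04, [np.float64(1.91)]), (0.05, [np.float64(1.8)]), (0.06, [np.float64(1.69)]), (0.07, [np.float64(1.58)])]
```

View pics/s2.png

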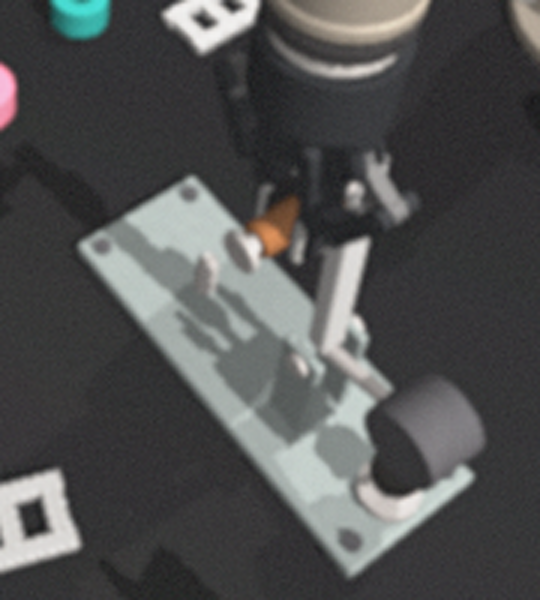

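The counterweight now hangs just above the buffer, with the spindle and plate visible. The head top at about 50 mm suggests contact near 1.8 rad (1.69–1.94).

Call:
play_rows --hand '[0,0,0,0,0,0,0,0]' --xyz '[[0,-1.9,-0.7],[0,-1.9,-0.5],[0,-1.9,-0.5],[0,-1.9,-0.3],[0,-1.9,0],[0,-1.9,0],[0,-1.9,0],[0,-1.5,0]]' --angular '[[0,0,0],[0,0,0],[0,0,0],[0,0,0],[0,0,0],[0,0,0],[0,0,0],[0,0,0]]'

```text
time: 7.17
eef_pos: [0.5548, 0.1669, 0.2741]
eef_rot: [-0.001, 0.999, 0.039, -0.001]
wrist_force: [-1.1, 4.3, 6.5]
gripper_width: 0.0199
grasp_force: 60.4
```

```bash
python3 t.py .008
```

```text
t 7.1667 a 1.582 r 0.19 y -0.0557 pxz 0.0022 0.19 Ftan 4.31 Frad 6.52 Fy 0.81 w 0.0199 g 60.4 q [-0.001  0.999  0.039 -0.001]
[[-1.5, 0.0], [-1.5, 0.0], [-1.5, 0.0], [-1.5, 0.1], [-1.5, 0.1], [-1.5, 0.1], [-1.5, 0.1], [-1.5, 0.1]]
```

Call:
play_rows --hand '[0,0,0,0,0,0,0,0]' --xyz '[[0,-1.5,-0.3],[0,-1.5,-0.3],[0,-1.5,0],[0,-1.5,0],[0,-1.5,0.1],[0,-1.5,0.1],[0,-1.5,0.1],[0,0,0]]' --angular '[[0,0,0],[0,0,0],[0,0,0],[0,0,0],[0,0,0],[0,0,0],[0,0,0],[0,0,0]]'

```text
time: 7.83
eef_pos: [0.5541, 0.1768, 0.2738]
eef_rot: [-0.0, 0.999, 0.039, -0.001]
wrist_force: [-2.9, 4.3, 4.2]
gripper_width: 0.02
grasp_force: 60.2
```

```bash
python3 t.py .008
```

```text
t 7.8333 a 1.635 r 0.1901 y -0.0557 pxz 0.0121 0.1897 Ftan 4.27 Frad 4.51 Fy 2.58 w 0.02 g 60.2 q [-0.     0.999  0.039 -0.001]
[[-1.5, 0.1], [-1.5, 0.1], [-1.5, 0.1], [-1.5, 0.1], [-1.5, 0.2], [-1.5, 0.2], [-1.5, 0.2], [-1.5, 0.2]]
```

Call:
play_rows --hand '[0,0,0,0,0,0,0,0]' --xyz '[[-0.5,-1.2,0],[0,-1.2,0],[0,-1.2,0.1],[0,-1.2,0.1],[0,-1.2,0.2],[0,-1.2,0.2],[0,-1.2,0.2],[0,0,0]]' --angular '[[0,0,0],[0,0,0],[0,0,0],[0,0,0],[0,0,0],[0,0,0],[0,0,0],[0,0,0]]'

```text
time: 8.5
eef_pos: [0.5535, 0.1851, 0.2732]
eef_rot: [-0.001, 0.999, 0.039, -0.001]
wrist_force: [-3.6, 4.5, 3.1]
gripper_width: 0.0201
grasp_force: 60.2
```

```bash
python3 t.py .006
```

```text
t 8.5 a 1.679 r 0.1902 y -0.0558 pxz 0.0205 0.1891 Ftan 4.35 Frad 3.62 Fy 3.21 w 0.0201 g 60.2 q [-0.001  0.999  0.039 -0.001]
[[-1.1, 0.1], [-1.1, 0.1], [-1.1, 0.1], [-1.1, 0.1], [-1.1, 0.2], [-1.1, 0.2], [-1.1, 0.2], [-1.1, 0.2]]
```

Call:
play_rows --hand '[0,0,0,0,0,0,0,0]' --xyz '[[-0.7,-1.1,0.1],[0,-1.1,0.1],[0,-1.1,0.1],[0,-1.1,0.1],[0,-1.1,0.2],[0,-1.1,0.2],[0,-1.1,0.2],[0,0,0]]' --angular '[[0,0,0],[0,0,0],[0,0,0],[0,0,0],[0,0,0],[0,0,0],[0,0,0],[0,0,0]]'

```text
time: 9.17
eef_pos: [0.5529, 0.1923, 0.2724]
eef_rot: [-0.0, 0.999, 0.039, 0.0]
wrist_force: [-1.2, 4.4, 1.9]
gripper_width: 0.0199
grasp_force: 60.1
```

```bash
python3 t.py .006
```

```text
t 9.1667 a 1.717 r 0.1903 y -0.0557 pxz 0.0277 0.1883 Ftan 4.18 Frad 2.57 Fy 0.85 w 0.0199 g 60.1 q [-0.     0.999  0.039  0.   ]
[[-1.1, 0.2], [-1.1, 0.2], [-1.1, 0.2], [-1.1, 0.2], [-1.1, 0.2], [-1.1, 0.2], [-1.1, 0.2], [-1.1, 0.2]]
```

Call:
play_rows --hand '[0,0,0,0,0,0,0,0]' --xyz '[[0,-1.1,0.1],[0,-1.1,0.1],[0,-1.1,0.1],[0,-1.1,0.2],[0,-1.1,0.2],[0,-1.1,0.2],[0,-1.1,0.2],[0,0,0]]' --angular '[[0,0,0],[0,0,0],[0,0,0],[0,0,0],[0,0,0],[0,0,0],[0,0,0],[0,0,0]]'

```text
time: 9.83
eef_pos: [0.5524, 0.2001, 0.2711]
eef_rot: [-0.0, 0.999, 0.039, 0.0]
wrist_force: [-1.3, 5.1, 2.0]
gripper_width: 0.0199
grasp_force: 60.1
```

```bash
python3 t.py .006
```

```text
t 9.8333 a 1.758 r 0.1904 y -0.0558 pxz 0.0355 0.187 Ftan 4.72 Frad 2.96 Fy 0.89 w 0.0199 g 60.1 q [-0.     0.999  0.039  0.   ]
[[-1.1, 0.2], [-1.1, 0.2], [-1.1, 0.2], [-1.1, 0.2], [-1.1, 0.2], [-1.1, 0.2], [-1.1, 0.3], [-1.1, 0.3]]
```

Call:
play_rows --hand '[0,0,0,0,0,0,0,0]' --xyz '[[0,-1.1,0.1],[0,-1.1,0.1],[0,-1.1,0.2],[0,-1.1,0.2],[0,-1.1,0.2],[0,-1.1,0.3],[0,-1.1,0.3],[0,0,0]]' --angular '[[0,0,0],[0,0,0],[0,0,0],[0,0,0],[0,0,0],[0,0,0],[0,0,0],[0,0,0]]'

```text
time: 10.5
eef_pos: [0.5518, 0.2078, 0.2696]
eef_rot: [-0.0, 0.999, 0.039, 0.0]
wrist_force: [0.5, 5.4, 1.8]
gripper_width: 0.02
grasp_force: 60.0
```

```bash
python3 t.py .006
```

```text
t 10.5 a 1.8 r 0.1904 y -0.0558 pxz 0.0433 0.1855 Ftan 4.84 Frad 2.93 Fy -0.88 w 0.02 g 60.0 q [-0.     0.999  0.039  0.   ]
[[-1.1, 0.3], [-1.1, 0.3], [-1.1, 0.3], [-1.1, 0.3], [-1.1, 0.3], [-1.1, 0.3], [-1.1, 0.3], [-1.1, 0.3]]
```

Call:
play_rows --hand '[0,0,0,0,0,0,0,0]' --xyz '[[0,-1,0.2],[0,-1,0.2],[0,-1,0.2],[0,-1,0.3],[0,-1,0.3],[0,-1,0.3],[0,-1,0.3],[0,0,0]]' --angular '[[0,0,0],[0,0,0],[0,0,0],[0,0,0],[0,0,0],[0,0,0],[0,0,0],[0,0,0]]'

```text
time: 11.17
eef_pos: [0.5512, 0.2149, 0.2678]
eef_rot: [-0.0, 0.999, 0.039, 0.0]
wrist_force: [-1.4, 6.6, 1.7]
gripper_width: 0.0202
grasp_force: 60.0
```

```bash
python3 t.py .006
```

```text
t 11.1667 a 1.839 r 0.1905 y -0.0558 pxz 0.0504 0.1837 Ftan 6.03 Frad 3.45 Fy 0.87 w 0.0202 g 60.0 q [-0.     0.999  0.039  0.   ]
[[-1.1, 0.3], [-1.1, 0.3], [-1.1, 0.3], [-1.1, 0.3], [-1.1, 0.3], [-1.1, 0.3], [-1.1, 0.3], [-1.1, 0.4]]
```

Call:
play_rows --hand '[0,0,0,0,0,0,0,0]' --xyz '[[0,-1,0.2],[0,-1,0.2],[0,-1,0.3],[0,-1,0.3],[0,-1,0.3],[0,-1,0.3],[0,-1,0.3],[0,0,0]]' --angular '[[0,0,0],[0,0,0],[0,0,0],[0,0,0],[0,0,0],[0,0,0],[0,0,0],[0,0,0]]'

```text
time: 11.83
eef_pos: [0.5507, 0.222, 0.2658]
eef_rot: [-0.0, 0.999, 0.039, 0.0]
wrist_force: [-1.1, 5.3, 1.0]
gripper_width: 0.0203
grasp_force: 60.0
```

```bash
python3 t.py .006
```

```text
t 11.8333 a 1.877 r 0.1905 y -0.0558 pxz 0.0574 0.1817 Ftan 4.79 Frad 2.57 Fy 0.67 w 0.0203 g 60.0 q [-0.     0.999  0.039  0.   ]
[[-1.1, 0.3], [-1.1, 0.4], [-1.1, 0.4], [-1.1, 0.4], [-1.1, 0.4], [-1.1, 0.4], [-1.1, 0.4], [-1.1, 0.4]]
```

Call:
play_rows --hand '[0,0,0,0,0,0,0,0]' --xyz '[[0,-0.8,0.2],[0,-0.8,0.3],[0,-0.8,0.3],[0,-0.8,0.3],[0,-0.8,0.3],[0,-0.8,0.3],[0,0,0],[0,0,0]]' --angular '[[0,0,0],[0,0,0],[0,0,0],[0,0,0],[0,0,0],[0,0,0],[0,0,0],[0,0,0]]'

```text
time: 12.5
eef_pos: [0.5503, 0.2268, 0.2642]
eef_rot: [-0.001, 0.999, 0.039, 0.0]
wrist_force: [-0.3, 6.0, 1.6]
gripper_width: 0.0198
grasp_force: 60.0
```

```bash
python3 t.py .006
```

```text
t 12.5 a 1.904 r 0.1906 y -0.0558 pxz 0.0623 0.1801 Ftan 5.13 Frad 3.47 Fy -0.16 w 0.0198 g 60.0 q [-0.001  0.999  0.039  0.   ]
[[-1.1, 0.4], [-1.1, 0.4], [-1.1, 0.4], [-1.1, 0.4], [-1.1, 0.4], [-1.1, 0.4], [-1.1, 0.4], [-1.1, 0.4]]
```

Still free. I continue.

Call:
play_rows --hand '[0,0,0,0,0,0,0,0]' --xyz '[[0,-1,0.3],[0,-1,0.3],[0,-1,0.3],[0,-1,0.4],[0,-1,0.4],[0,-1,0.4],[0,0,0],[0,0,0]]' --angular '[[0,0,0],[0,0,0],[0,0,0],[0,0,0],[0,0,0],[0,0,0],[0,0,0],[0,0,0]]'

```text
time: 13.17
eef_pos: [0.5501, 0.2304, 0.2629]
eef_rot: [0.001, 0.999, 0.038, 0.0]
wrist_force: [-1.8, 3.1, 5.4]
gripper_width: 0.0202
grasp_force: 60.3
```

```bash
python3 t.py .006
```

```text
t 13.1667 a 1.924 r 0.1906 y -0.0558 pxz 0.0659 0.1788 Ftan 1.22 Frad 6.15 Fy 1.55 w 0.0202 g 60.3 q [0.001 0.999 0.038 0.   ]
[[-1.1, 0.4], [-1.1, 0.4], [-1.1, 0.4], [-1.1, 0.4], [-1.1, 0.4], [-1.1, 0.4], [-1.1, 0.4], [-1.1, 0.4]]
```

The pull is fading, so the counterweight is on the buffer. One small nudge follows.

Call:
play_rows --hand '[0,0,0,0,0,0,0,0]' --xyz '[[0,-0.5,-0.2],[0,-0.5,-0.2],[0,0,0],[0,0,0],[0,0,0],[0,0,0],[0,0,0],[0,0,0]]' --angular '[[0,0,0],[0,0,0],[0,0,0],[0,0,0],[0,0,0],[0,0,0],[0,0,0],[0,0,0]]'

```text
time: 13.83
eef_pos: [0.55, 0.2317, 0.2625]
eef_rot: [0.001, 0.999, 0.038, -0.0]
wrist_force: [-1.4, -1.4, 3.3]
gripper_width: 0.0203
grasp_force: 60.1
```

```bash
python3 t.py .006
```

```text
t 13.8333 a 1.931 r 0.1907 y -0.0558 pxz 0.0672 0.1784 Ftan -2.4 Frad 2.62 Fy 1.47 w 0.0203 g 60.1 q [ 0.001  0.999  0.038 -0.   ]
[[-1.1, 0.4], [-1.1, 0.4], [-1.1, 0.4], [-1.1, 0.4], [-1.1, 0.4], [-1.1, 0.4], [-1.1, 0.4], [-1.0, 0.4]]
```

The force has turned into a push back. I back off a touch and open.

Call:
play_rows --hand '[0,0,0.1,0.2,0.4,0.7,1,1]' --xyz '[[0,0.5,0],[0,0,0],[0,0,0],[0,0,0],[0,0,0],[0,0,0],[0,0,0],[0,0,0]]' --angular '[[0,0,0],[0,0,0],[0,0,0],[0,0,0],[0,0,0],[0,0,0],[0,0,0],[0,0,0]]'

```text
time: 14.5
eef_pos: [0.5495, 0.2328, 0.2624]
eef_rot: [-0.0, 0.999, 0.039, -0.0]
wrist_force: [0.6, -0.8, -0.2]
gripper_width: 0.0679
grasp_force: 0.0
```

Call:
play_rows --hand '[1,1,1,1,1,1,1,1]' --xyz '[[0,0,0],[0,0,0],[0,0,0],[0,0,0],[0,0,-20],[0,0,-20],[0,0,-20],[0,0,-10]]' --angular '[[0,0,0],[0,0,0],[0,0,0],[0,0,0],[0,0,0],[0,0,0],[0,0,0],[0,0,0]]'

```text
time: 15.17
eef_pos: [0.5506, 0.2325, 0.3357]
eef_rot: [-0.001, 0.999, 0.038, 0.002]
wrist_force: [0.1, 0.1, 0.5]
gripper_width: 0.0859
grasp_force: 0.0
```

```bash
python3 t.py .006
python3 - <<'E'
from h import *
c=cam("side");save(c,"sd3.png");d=cam("scene")
# spindle tip check predictions
print(proj(c,[.5088,.0407,.054]),proj(d,[.5088,.0407,.054]))
print(manip.state()["joints"].round(2))
for n,cc,b in(("side",c,(430,70)),("scene",d,0)):
  u,v=proj(cc,[.5088,.0407,.04]).astype(int);cr=cc[0][v-50:v+50,u-65:u+65]
  cv2.imwrite(f"pics/sp_{n}.png",cv2.cvtColor(cv2.resize(cr,None,fx=4,fy=4,interpolation=cv2.INTER_CUBIC),cv2.COLOR_RGB2BGR));print(u-65,v-50)
a=np.hstack([cv2.imread(f"pics/sp_{n}.png")[:, 60:460] for n in("side","scene")]);cv2.imwrite("pics/sp.png",a)
E
```

```text
t 15.1667 a 1.835 r 0.2606 y -0.0565 pxz 0.068 0.2516 Ftan -0.0 Frad 0.52 Fy -0.08 w 0.0859 g 0.0 q [-0.001  0.999  0.038  0.002]
[[-1.1, 0.3], [-1.1, 0.3], [-1.1, 0.3], [-1.1, 0.3], [-1.1, 0.3], [-1.1, 0.3], [-1.1, 0.3], [-1.1, 0.3]]
[251.96690157 204.01737589] [319.01981107 264.92778196]
[-0.53  0.39  0.16  1.16 -0.06  1.59 -1.88]
187 157
253 218
```

View pics/sp.png

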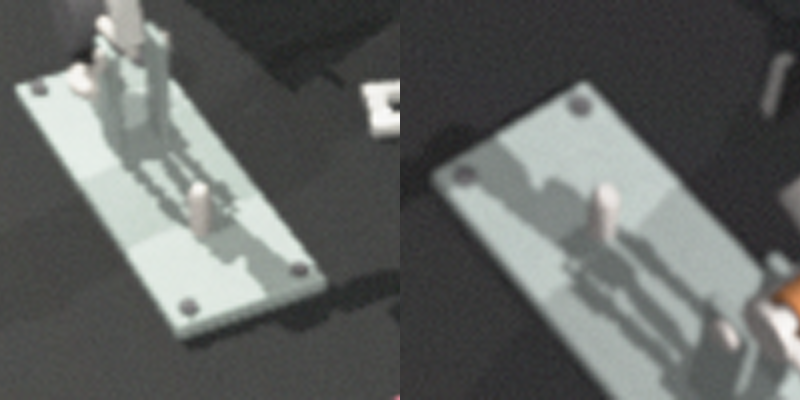

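The arm rests open and the spindle tip is at side (252,203) and scene (319.5,265), matching the predictions (252,204) and (319,265). Next is the wheel.

Run:
```python
from h import *
print(toolmove([.545,-.31,.22]))
c=cam("scene");d=cam("side")
print(tri(c,(319.5,265),d,(252,203)))
for n,a,b in(("pink",(245,212),(307,267)),("turq",(275,178),(269,295)),("saucer",(181,213),(371,274)),("green",(243,156),(305,335)),("wheel",(233.8,186),(316.4,294.3))): print(n,tri(c,a,d,b)[0].round(3))
```

```text
[-48.  540.7 114. ]
(array([0.50930835, 0.04247697, 0.05645288]), np.float64(0.0006167651498097559))
pink [ 0.568 -0.216  0.014]
turq [ 0.436 -0.275  0.023]
saucer [ 0.715 -0.302  0.012]
green [ 0.47  -0.411  0.014]
wheel [ 0.55  -0.313  0.017]
```

Call:
play_rows --hand '[1,1,1,1,1,1,1,1]' --xyz '[[-3,15,0],[-3,30,0],[-3,35,0],[-3,35,0],[-3,35,0],[-3,35,0],[-3,35,0],[-3,35,0]]' --angular '[[0,0,0],[0,0,0],[0,0,0],[0,0,0],[0,0,0],[0,0,0],[0,0,0],[0,0,0]]'

```text
time: 16.03
eef_pos: [0.5437, -0.0269, 0.3315]
eef_rot: [0.0, 0.999, 0.038, -0.001]
wrist_force: [0.2, 0.3, -0.0]
gripper_width: 0.0854
grasp_force: 0.0
```

Call:
play_rows --hand '[1,1,1,1,1,1,1,1]' --xyz '[[-3,35,10],[-3,35,15],[-3,35,15],[-3,35,20],[-3,35,20],[-3,35,20],[-3,35,14],[-3,35,0]]' --angular '[[0,0,0],[0,0,0],[0,0,0],[0,0,0],[0,0,0],[0,0,0],[0,0,0],[0,0,0]]'

```text
time: 16.7
eef_pos: [0.5387, -0.3057, 0.2133]
eef_rot: [-0.003, 0.999, 0.038, -0.005]
wrist_force: [0.5, 0.3, -0.5]
gripper_width: 0.0854
grasp_force: 0.0
```

Call:
play_rows --hand '[1,1,1,1,1,1,1,1]' --xyz '[[0,5,0],[0,0,0],[0,0,0],[0,0,0],[0,0,0],[0,0,0],[0,0,0],[0,0,0]]' --angular '[[0,0,0],[0,0,0],[0,0,0],[0,0,0],[0,0,0],[0,0,0],[0,0,0],[0,0,0]]'

```text
time: 17.37
eef_pos: [0.5438, -0.309, 0.2191]
eef_rot: [-0.0, 0.999, 0.039, 0.0]
wrist_force: [-0.2, -0.5, -0.1]
gripper_width: 0.0857
grasp_force: 0.0
```

```bash
cat > w.py <<'E'
from h import *
s=manip.state();print(s["eef_pos"],s["eef_rot"].round(4),s["time"])
c=cam("wrist");save(c,"w_%d.png"%(s["time"]*100))
m=cv2.inRange(cv2.cvtColor(c[0],cv2.COLOR_RGB2HSV),(105,100,30),(128,255,255))
k,l,st,ce=cv2.connectedComponentsWithStats(m)
i=1+st[1:,4].argmax();print(st[i],ce[i],"z32",onz(c,ce[i],.032),"z16",onz(c,ce[i],.016))
E
python3 w.py; ls pics
```

```text
[ 0.54375578 -0.3090158   0.21907594] [-1.000e-04  9.992e-01  3.920e-02  2.000e-04] 17.3667
[ 269  147   58   59 2433] [297.17098233 176.53801891] z32 [ 0.55152949 -0.31194221  0.032     ] z16 [ 0.54857636 -0.3123642   0.016     ]
c1.png
c2.png
s2.png
scene0.png
sd3.png
side0.png
sp.png
sp_scene.png
sp_side.png
w1.png
w_1736.png
wrist0.png
```

```bash
python3 -c "
import cv2
a=cv2.imread('pics/w_1736.png')[110:250,210:390];cv2.imwrite('pics/wc.png',cv2.resize(a,None,fx=4,fy=4,interpolation=cv2.INTER_CUBIC))"
```

```text
(no output)
```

View pics/wc.png

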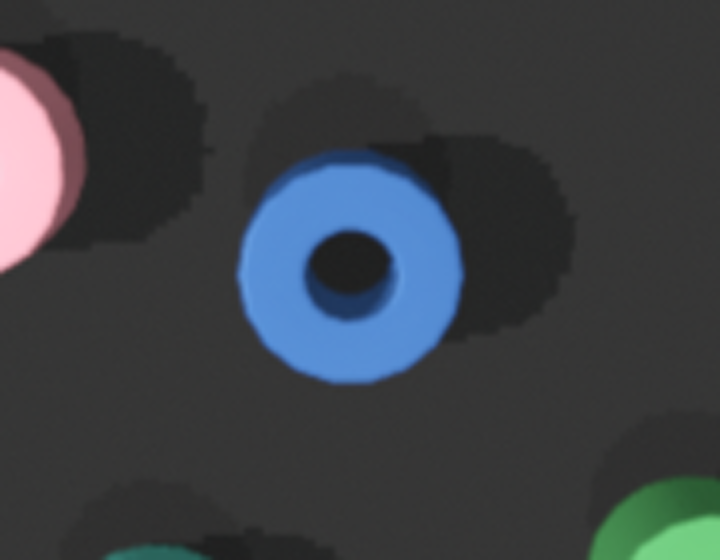

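The blue wheel's top face is centred at crop (351,273), which is full (297.8,178.4). It lies flat with a clear bore and the neighbours are far enough off.

Run:
```python
from h import *
c=cam("wrist");p=onz(c,(297.8,178.4),.032);print(p)
print(toolmove([p[0],p[1],.008]))
```

```text
[ 0.5496676  -0.31298227  0.032     ]
[  5.7   4.  211. ]
```

Call:
play_rows --hand '[1,1,1,1,1,1,1,1]' --xyz '[[2,1,25],[2,1,35],[2,1,35],[0,1,30],[0,0,25],[0,0,10],[0,0,0],[0,0,0]]' --angular '[[0,0,0],[0,0,0],[0,0,0],[0,0,0],[0,0,0],[0,0,0],[0,0,0],[0,0,0]]'

```text
time: 18.13
eef_pos: [0.5501, -0.3137, 0.0594]
eef_rot: [0.0, 0.999, 0.038, 0.0]
wrist_force: [0.8, 0.2, 0.9]
gripper_width: 0.0855
grasp_force: 0.0
```

Run:
```python
from h import *
print(manip.state()["eef_pos"],toolmove([.5497,-.313,.008]))
```

```text
[ 0.55013951 -0.31368067  0.05941936] [-0.4 -0.7 51.4]
```

Call:
play_rows --hand '[1,1,1,1,1,0.6,0.4,0]' --xyz '[[-0.4,-0.7,15],[0,0,15],[0,0,12],[0,0,8],[0,0,1],[0,0,0],[0,0,0],[0,0,0]]' --angular '[[0,0,0],[0,0,0],[0,0,0],[0,0,0],[0,0,0],[0,0,0],[0,0,0],[0,0,0]]' --force 40

```text
time: 18.8
eef_pos: [0.5502, -0.3134, 0.0094]
eef_rot: [0.001, 0.999, 0.038, 0.001]
wrist_force: [-0.4, 1.4, 2.1]
gripper_width: 0.0532
grasp_force: 42.5
```

Call:
play_rows --hand '[0,0,0,0,0,0,0,0]' --xyz '[[0,0,0],[0,0,0],[0,0,0],[0,0,0],[0,0,0],[0,0,0],[0,0,0],[0,0,0]]' --angular '[[0,0,0],[0,0,0],[0,0,0],[0,0,0],[0,0,0],[0,0,0],[0,0,0],[0,0,0]]'

```text
time: 19.47
eef_pos: [0.5503, -0.3136, 0.0094]
eef_rot: [0.001, 0.999, 0.038, 0.001]
wrist_force: [0.1, 0.2, 5.5]
gripper_width: 0.0527
grasp_force: 42.4
```

Call:
play_rows --hand '[0,0,0,0,0,0,0,0]' --xyz '[[0,0,-5],[0,0,-15],[0,0,-20],[0,0,-25],[0,0,-30],[0,0,-30],[0,0,-25],[0,0,0]]' --angular '[[0,0,0],[0,0,0],[0,0,0],[0,0,0],[0,0,0],[0,0,0],[0,0,0],[0,0,0]]'

```text
time: 20.13
eef_pos: [0.5522, -0.3149, 0.1643]
eef_rot: [0.003, 0.999, 0.038, 0.005]
wrist_force: [0.4, -1.4, 0.0]
gripper_width: 0.053
grasp_force: 42.2
```

Run:
```python
from h import *
s=manip.state();print(s["eef_pos"],s["gripper_width"],s["grasp_force"],toolmove([.509,.0415,.15]))
```

```text
[ 0.55217729 -0.31489381  0.16425723] 0.05299003376461458 42.219042386859655 [ -15.8 -358.7   11.9]
```

Call:
play_rows --hand '[0,0,0,0,0,0,0,0]' --xyz '[[-2,-15,0],[-2,-30,0],[-2,-32,0],[-2,-32,0],[-2,-32,0],[-2,-32,0],[-2,-32,0],[-2,-32,0]]' --angular '[[0,0,0],[0,0,0],[0,0,0],[0,0,0],[0,0,0],[0,0,0],[0,0,0],[0,0,0]]'

```text
time: 20.8
eef_pos: [0.5137, -0.076, 0.1569]
eef_rot: [-0.0, 0.999, 0.038, -0.001]
wrist_force: [0.5, -0.2, -0.8]
gripper_width: 0.0531
grasp_force: 42.2
```

Call:
play_rows --hand '[0,0,0,0,0,0,0,0]' --xyz '[[0,-32,5],[0,-32,7],[0,-25,0],[0,-15,0],[0,-10,0],[0,-5,0],[0,0,0],[0,0,0]]' --angular '[[0,0,0],[0,0,0],[0,0,0],[0,0,0],[0,0,0],[0,0,0],[0,0,0],[0,0,0]]'

```text
time: 21.47
eef_pos: [0.506, 0.0395, 0.1457]
eef_rot: [0.001, 0.999, 0.038, -0.0]
wrist_force: [-0.2, -0.0, -1.3]
gripper_width: 0.0532
grasp_force: 42.3
```

Run:
```python
from h import *
s=manip.state();print(s["eef_pos"],s["eef_rot"].round(4),s["wrist_force"],toolmove([.509,.0415,.09]))
z=s["eef_pos"][2]-.0094
for n in("scene","side"):
    c=cam(n);m=cv2.inRange(cv2.cvtColor(c[0],cv2.COLOR_RGB2HSV),(105,100,30),(128,255,255))
    k,l,st,ce=cv2.connectedComponentsWithStats(m);i=1+st[1:,4].argmax();print(n,st[i],ce[i],onz(c,ce[i],z+.016))
    save(c,f"h_{n}.png")
save(cam("wrist"),"h_w.png")
```

```text
[0.5059657  0.03950606 0.14565006] [ 6.000e-04  9.993e-01  3.770e-02 -1.000e-04] [-0.16231069 -0.02805497 -1.34747456] [ 3.2 -1.8 55.6]
scene [311 224  20  29 430] [320.26511628 238.36744186] [0.51097654 0.03454318 0.15225006]
side [ 157    0  159  104 4203] [267.82631454  27.04996431] [0.97938311 1.07052632 0.15225006]
```

View pics/h_w.png

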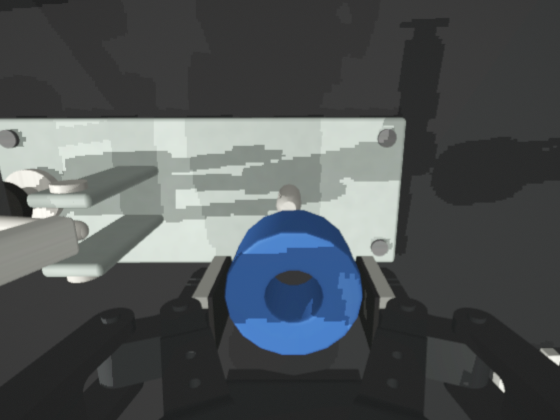

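Run:
```python
from h import *
c=cam("wrist");g=c[0].astype(int)
for v in range(180,212,3): print(v,(g[v,274:306:2,0]-g[v,274:306:2,1]).tolist(),g[v,274:306:2,0].tolist())
for p in((289,188),(289,190),(289,192)): print("tip",onz(c,p,.054))
z=manip.state()["eef_pos"][2]+.0226
print("bore top",onz(c,(293.3,297),z))
b=cv2.inRange(cv2.cvtColor(c[0],cv2.COLOR_RGB2HSV),(105,80,150),(128,255,255));k,l,st,ce=cv2.connectedComponentsWithStats(b);print([s.tolist() for s in st if s[4]>200])
```

```text
180 [-7, -8, -8, -8, -8, -8, -8, -8, -7, -9, -8, -8, -8, -8, -8, -8] [134, 133, 133, 133, 133, 133, 133, 132, 132, 130, 131, 131, 132, 132, 132, 132]
183 [-7, -8, -8, -8, -8, -8, -8, -7, -7, -7, -8, -8, -8, -9, -8, -8] [134, 133, 133, 133, 133, 133, 132, 129, 130, 132, 132, 132, 132, 131, 132, 132]
186 [-8, -8, -8, -8, -5, 0, 1, 1, 0, 0, -1, -5, -8, -9, -8, -8] [133, 133, 133, 133, 127, 119, 119, 120, 120, 119, 118, 125, 133, 133, 133, 133]
189 [-7, -8, -8, -2, 1, 0, 1, 1, 1, 1, 1, 1, -2, -7, -7, -8] [134, 133, 132, 118, 117, 120, 122, 123, 123, 121, 120, 117, 118, 133, 134, 133]
192 [-9, -9, -7, 0, 0, 1, 0, 0, 1, 1, 1, 0, 1, -5, -8, -8] [194, 194, 185, 121, 121, 123, 123, 124, 124, 123, 121, 118, 115, 126, 133, 132]
195 [-9, -10, -6, 1, 1, 2, 1, 1, 1, 0, 1, 0, 0, -3, -7, -7] [199, 197, 172, 156, 144, 140, 132, 133, 129, 128, 125, 120, 115, 117, 132, 132]
198 [-10, -10, 0, 2, 1, 1, 1, 1, 1, 1, 0, 1, 0, -2, -8, -8] [180, 180, 181, 166, 182, 180, 173, 159, 153, 145, 131, 125, 117, 116, 129, 130]
201 [-9, -5, 1, 2, 0, 1, 1, 1, 2, 1, 1, 1, 1, -1, -8, -7] [135, 147, 192, 198, 200, 196, 198, 199, 185, 158, 139, 132, 123, 116, 129, 131]
204 [-8, -3, 1, 1, 1, 2, 1, 1, 1, 2, 1, 1, 1, -1, -9, -9] [136, 164, 204, 212, 215, 224, 225, 225, 226, 226, 196, 136, 124, 120, 160, 162]
207 [-9, -4, 1, 1, 2, 1, 2, 1, 1, 1, 1, 1, 0, -4, -8, -9] [135, 158, 204, 220, 227, 224, 223, 224, 225, 224, 223, 154, 121, 135, 193, 194]
210 [-9, -8, -1, 0, -7, -8, -8, -9, -9, -8, -12, -16, -18, -18, -18, -15] [168, 168, 191, 187, 146, 143, 140, 137, 137, 138, 112, 71, 57, 70, 92, 114]
tip [0.52307267 0.04346419 0.054     ]
tip [0.52167043 0.04336549 0.054     ]
tip [0.52026369 0.04326647 0.054     ]
bore top [0.50555232 0.03939836 0.16842807]
[[0, 0, 560, 420, 229914], [236, 227, 98, 29, 1398], [235, 272, 127, 83, 3885]]
```

In this view the image nadir is above, so rows 186 and up are the spindle's base and its tip is behind the wheel. I derive x from the base edge and y from the columns.

Run:
```python
from h import *
c=cam("wrist")
e=onz(c,(289,185),.014);print("base far edge -> centre x",e-[.009,0.0007,0])
for v,z in((206,.047),(200,.037),(192,.014)): print("y",onz(c,(288.8,v),z))
print("proj pred tip/base",proj(c,[.509,.0415,.054]),proj(c,[.509,.0415,.014]))
```

```text
base far edge -> centre x [0.50767632 0.04301374 0.014     ]
y [0.50832965 0.04292361 0.047     ]
y [0.51019291 0.04316479 0.037     ]
y [0.51092538 0.04346911 0.014     ]
proj pred tip/base [290.79312602 207.88069559] [291.06451772 194.49325142]
```

```bash
python3 -c "
from h import *
print(toolmove([.5084,.0427,.07]))"
```

```text
[ 2.5 -2.9 75.9]
```

Call:
play_rows --hand '[0,0,0,0,0,0,0,0]' --xyz '[[1.5,-1.9,5],[1,-1,15],[0,0,18],[0,0,18],[0,0,14],[0,0,6],[0,0,0],[0,0,0]]' --angular '[[0,0,0],[0,0,0],[0,0,0],[0,0,0],[0,0,0],[0,0,0],[0,0,0],[0,0,0]]'

```text
time: 22.38
eef_pos: [0.5084, 0.0439, 0.0698]
eef_rot: [0.0, 0.999, 0.038, 0.0]
wrist_force: [-0.5, 0.6, -0.5]
gripper_width: 0.053
grasp_force: 42.3
```

Run:
```python
from h import *
s=manip.state();print(s["eef_pos"],s["eef_rot"].round(4),s["wrist_force"],toolmove([.5084,.0427,.045]))
```

```text
[0.50840816 0.04392621 0.06984269] [1.000e-04 9.993e-01 3.830e-02 0.000e+00] [-0.48750964  0.60886296 -0.49407241] [-0.1  1.2 24.8]
```

Call:
play_rows --hand '[0,0,0,0,0,0,0,0]' --xyz '[[0,1.2,2],[0,0,2],[0,0,3],[0,0,3],[0,0,3],[0,0,2],[0,0,0],[0,0,0]]' --angular '[[0,0,0],[0,0,0],[0,0,0],[0,0,0],[0,0,0],[0,0,0],[0,0,0],[0,0,0]]'

```text
time: 23.05
eef_pos: [0.5082, 0.0428, 0.0546]
eef_rot: [0.0, 0.999, 0.038, -0.0]
wrist_force: [-0.8, 0.4, -1.5]
gripper_width: 0.0529
grasp_force: 42.3
```

Run:
```python
from h import *
s=manip.state();print(s["eef_pos"],s["wrist_force"],s["torque"],toolmove([.5084,.0427,.0235]))
```

```text
[0.50815028 0.04283435 0.05458983] [-0.82440447  0.360254   -1.45212766] [-0.02744249 -0.01428548  0.00121879] [ 0.3  0.1 31.1]
```

Call:
play_rows --hand '[0,0,0,0,0,0,0,0]' --xyz '[[0,0,3],[0,0,4],[0,0,4],[0,0,4],[0,0,4],[0,0,3],[0,0,0],[0,0,0]]' --angular '[[0,0,0],[0,0,0],[0,0,0],[0,0,0],[0,0,0],[0,0,0],[0,0,0],[0,0,0]]'

```text
time: 23.72
eef_pos: [0.5081, 0.0428, 0.0325]
eef_rot: [0.0, 0.999, 0.038, -0.0]
wrist_force: [-0.3, -0.8, -1.0]
gripper_width: 0.0532
grasp_force: 42.3
```

Call:
play_rows --hand '[0,0,0,0,0,0,0,0]' --xyz '[[0,0,2],[0,0,2],[0,0,2],[0,0,1.5],[0,0,1],[0,0,0],[0,0,0],[0,0,0]]' --angular '[[0,0,0],[0,0,0],[0,0,0],[0,0,0],[0,0,0],[0,0,0],[0,0,0],[0,0,0]]'

```text
time: 24.38
eef_pos: [0.5084, 0.0428, 0.0244]
eef_rot: [0.0, 0.999, 0.038, 0.0]
wrist_force: [0.3, 0.9, 0.0]
gripper_width: 0.0531
grasp_force: 42.3
```

Call:
play_rows --hand '[0,0,0,0.4,0.65,0.75,0.9,1]' --xyz '[[0,0,0.7],[0,0,0.5],[0,0,0],[0,0,0],[0,0,0],[0,0,0],[0,0,0],[0,0,0]]' --angular '[[0,0,0],[0,0,0],[0,0,0],[0,0,0],[0,0,0],[0,0,0],[0,0,0],[0,0,0]]'

```text
time: 25.05
eef_pos: [0.5083, 0.0428, 0.0231]
eef_rot: [0.0, 0.999, 0.038, 0.0]
wrist_force: [-0.5, 0.2, 1.2]
gripper_width: 0.0847
grasp_force: 0.0
```

Call:
play_rows --hand '[1,1,1,1,1,1,1,1]' --xyz '[[0,0,0],[0,0,0],[0,0,-5],[0,0,-15],[0,0,-25],[0,0,-35],[0,0,-40],[0,0,-40]]' --angular '[[0,0,0],[0,0,0],[0,0,0],[0,0,0],[0,0,0],[0,0,0],[0,0,0],[0,0,0]]'

```text
time: 25.72
eef_pos: [0.5075, 0.0426, 0.1847]
eef_rot: [0.0, 0.999, 0.038, -0.001]
wrist_force: [1.1, -0.0, 0.2]
gripper_width: 0.0854
grasp_force: 0.0
```

Run:
```python
from h import *
s=manip.state();print(s["eef_pos"],s["time"])
cc=[]
for n in("side","scene"):
    c=cam(n);u,v=proj(c,[.508,.06,.06]).astype(int);cc.append(cv2.resize(c[0][v-75:v+75,u-50:u+50],None,fx=4,fy=4,interpolation=cv2.INTER_CUBIC));print(u-50,v-75,proj(c,[.5084,.0427,.046]))
cv2.imwrite("pics/fin.png",cv2.cvtColor(np.hstack(cc),cv2.COLOR_RGB2BGR))
```

```text
[0.50750248 0.04263396 0.1847477 ] 25.7167
199 123 [251.65510321 205.71466816]
274 194 [319.37650785 267.35184227]
```

View pics/fin.png

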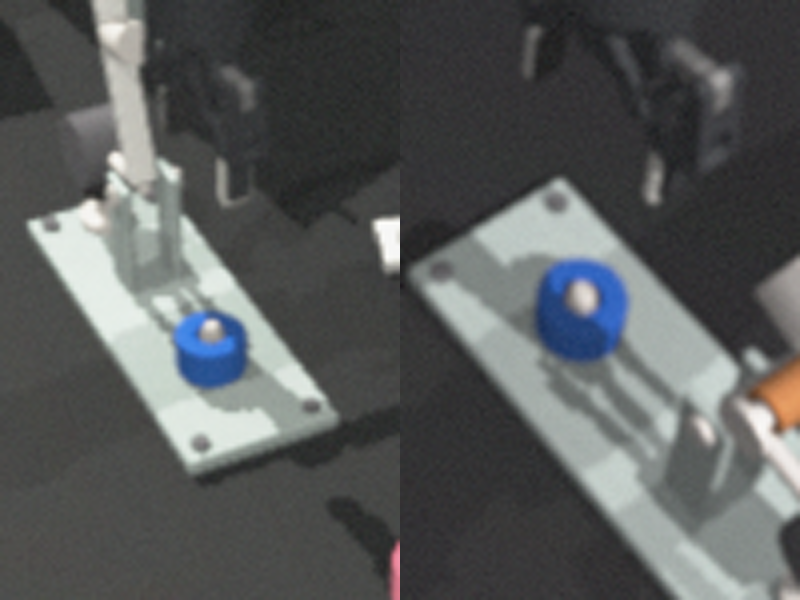

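The wheel sits flat on the plate with the spindle tip (8 mm) standing out of its bore at crop (211,328) and (583,297). The arm is resting open, so I hand the job in.

```bash
python3 -c "
from h import *
print(job.job_done())"
```

```text
the job is handed in; nothing more can be done
None
```

The press arm rests open on its buffer and the blue wheel is seated flat on the spindle; I handed the job in at about 26 s of simulated time, and no verdict came back.

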